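# Open the taper gauge's cover and gauge a wheel spacer

## Task

Swing the clear cover of the taper gauge up and over, past its balance point, and let go so that it stays open on its own. Then stand the metal spacer upright on the gauge's floor in the wide end of the tapered slot, slide it along the slot towards the narrow end until it wedges between the jaws, and leave it standing there, with the cover still open, so that its size can be read. Leave the other things on the bench where they are.

Things in the scene. Friction and masses are not known exactly. Their poses are not given: they have to be found in the camera images.
- gauge: Taper gauge fixed to the bench: grey base 150 x 250 x 6 mm (x, y, z) with two steel jaws, tops 26 mm above the bench, between which a tapered slot runs along the gauge's y, centred on x = 0. Origin: centre of the underside, on the bench; x to the hinge side (away from the robot within 20 degrees), y from the slot's wide to its narrow end, z up. Four small posts at its corners, up to 44 mm tall.
- slot_wide_end (a point): Point on the slot's centre line and floor (6 mm above the bench), at gauge y = -50 mm, a good place to set the spacer down. The slot, open above and at both ends, narrows evenly from 36 mm wide at gauge y = -75 to 14 mm at y = +75 mm; here it is 32 mm. Axes as the gauge's.
- slot_tight (a point): Point on the slot's centre line and floor at gauge y = +20 mm, where the slot is 22 mm wide: the spacer's axis is about here when it gets tight. A push of some 5 to 10 N along the slot wedges it, and it then stays put. Axes as the gauge's.
- cover (a joint): Angle of the cover, a clear panel in an orange frame, 94 x 216 x 5 mm, about 0.18 kg. 0 = shut, level over the slot; grows as it swings up. It balances at 1.57 rad (upright), beyond which it falls by itself to its stop at 1.95 rad and stays; short of that it falls shut. The hinge is almost free. Its axis is parallel to the gauge's y, at gauge x = +60 mm, 40 mm above the bench.
- cover_bar (a point): Middle of the round steel bar (10 mm thick, 96 mm long, parallel to the hinge) that swings the cover: in the cover's plane, 140 mm from the hinge axis, 39 mm clear of the frame, on two side arms 45 mm either side of the middle. Shut: at gauge x = -80, z = 40 mm, just off the base. Can be pinched from above; may turn in the fingers. Its axes are the cover's: y along the bar, z up when shut.
- spacer_mid (a point): Centre, half-way up, of the metal spacer: an upright round sleeve, light metal with two thin brass lines, 22 mm diameter, 76 mm tall, about 0.12 kg, standing loose on the bench to one side of the gauge. z along its axis, up.
- bushing: Bystander: black rubber bushing, 40 mm diameter, 34 mm tall, standing loose on the side of the gauge opposite to the spacer. Origin at the centre of its underside.
- spray_can: Bystander: green spray can, 60 mm diameter, 170 mm tall, standing loose. Origin at the centre of its underside.
- wrench: Bystander: steel wrench, 170 mm long, lying loose between robot and gauge. Origin at the centre of its underside, x along it.
- parts_box: Bystander: open blue box, 120 x 160 x 45 mm, holding a few bolts. Origin at the centre of its underside.

How it is judged:
On the way, in this order (a step that is already met when the one before it is completed fails the run):
1. the cover has been swung past balance and stays open by itself, untouched by the robot (value of joint cover above 1.75 rad and contact force between each of the fingers, the arm and gauge below 0.1 N), for 0.3 s.
2. the spacer stands upright on the slot's floor in the wide half of the slot, the cover open (y of spacer_mid in the frame of gauge between -0.085 and 0 m and x of spacer_mid in the frame of gauge between -0.014 and 0.014 m and height (world z) of spacer_mid below 0.052 m and angle between spacer_mid's own z axis and vertical below 0.2 rad and value of joint cover above 1.75 rad), for 0.1 s.
At the end, for the whole second after the job is handed in: Cover rests open by itself (beyond 1.75 rad). Spacer at rest, upright within 7 degrees, on the slot's floor (centre less than 6 mm high), wedged: axis from 6 mm short of to 25 mm beyond the point where it gets tight, within 6 mm of the slot's centre line (value of joint cover above 1.75 rad and y of spacer_mid in the frame of gauge between 0.014 and 0.045 m and x of spacer_mid in the frame of gauge between -0.006 and 0.006 m and height (world z) of spacer_mid between 0.038 and 0.05 m and angle between spacer_mid's own z axis and vertical below 0.12 rad and linear speed of spacer below 0.02 m/s); the robot touches nothing.
It fails at once if a bystander (bushing, spray can, wrench or parts box) is moved by more than 30 mm (distance of any of bushing, spray_can, wrench, parts_box from where it was at the start of the episode above 0.03 m).
It also fails if it takes over 64 s, if anything falls off the work surface, if the arm or the gripper's body presses on something with over 40 N, if the wrist force passes 120 N, or if a joint passes its speed limit or range.

## Robot

A 6-joint arm with a two-finger parallel gripper is mounted at the origin on the work surface. World frame = base frame: x ahead of the robot, y to its left, z up, the work surface at z = 0. Lengths are in m, angles in rad, forces in N, time in s.
With the tool pointing down it reaches from about 0.4 to 0.825 m from the base axis. Payload 7 kg.
Tool frame: the origin (TCP) lies on the centre line of the jaws, within the pads' length; the fingertips stand 11 mm ahead of it and the grasp point (between the pads) lies 8 mm behind it; z points along the fingers, y is the direction in which the jaws open and shut (so a half turn about z gives the same grasp; the last joint's range is limited). The gripper opens to 88 mm and grips with 3 to 60 N. Pads are 19 mm wide; open, the fingers measure 130 mm over their backs; the gripper's body (78 mm by 193 mm) begins 47 mm behind the grasp point.
Start: joints at [-1.055, 0.359, 0.012, 0, -1.224, -0.288], TCP at [0.152, -0.658, 0.208] pointing down, gripper open.
Joint ranges: [-3.07, 3.07], [-1.43, 2.12], [-1.02, 1.25], [-3.03, 1.67], [-3.05, -0], [-3.03, 3.03]. Speed limits (rad/s): [2.39, 2.39, 3.01, 3.14, 3.14, 3.14].

## Interface

Orientations are given as [roll, pitch, yaw] about the fixed x, y, z axes, in that order (R = Rz(yaw) Ry(pitch) Rx(roll)).
In Python, from station import * gives the robot as it stands.
- The arm moves only by the tool play_rows, never from a script. Its argument "targets" is a list of rows, each a list of 7 numbers: the turn, a rotation vector about the world's x, y, z in rad, then the shift along the world's x, y, z in m, then the opening, from 0 (shut) to 1 (fully open). A call has 1 to 12 rows; each row shifts and turns the pose as measured when the row begins; what a row does not reach is not made up. A row lasts 1/8 s, in which the tool goes at most 62.5 mm and 10.7 degrees, less where a joint would pass 70% of its speed; a pose out of reach is approached as far as the arm can. A call is refused whole if a number of a shift passes 0.0625 or a number of a turn 0.188, either way. A call with a gripper value outside its range is refused whole. The fingers move at their own pace and stop on an object; "grip_force" is the grip in N (left out, the last holds). Time passes only in rows, so rows that do not move let the fingers close. It gives the time, the measured TCP pose, the force and the opening at its end, in the units of the state.
- get_state(): the state, without advancing time (a new reading comes with each control period).
- grab_frame(name): name is "side" or "top"; returns (picture, depth): 400x640x3 uint8, blue, green, red; 400x640 float32, m along the optical axis (not along the pixel's ray), 0 where there is no reading.
- camera_params(name): a dict with "camera_matrix" (3x3 intrinsics, pixels), "extrinsics" (4x4, takes a point from world to camera coordinates). Camera axes: x right, y up, looking along -z (the intrinsics and any distortion apply to the point x, -y, -z); pixel columns grow to the right and rows downward; lengths in m; the calibration is good to about 2 mm. A picture is of the moment at which its call begins. camera_params takes no time and is no camera call.
- job_done(): hands the job in, once; it reports no verdict.
The state is a dict: "t": time; "q": joint angles; "qd": joint speeds; "joint_efforts": joint torques, N m; "eef_pos": TCP position; "ee_rot": TCP orientation; "force": force on the tool from outside, world axes, zero at the start; "moment": the same for the moment, N m; "width": finger opening in m.
Only numpy, scipy, OpenCV 4.12 (cv2) and the standard library are available. Lean on these libraries where they do the work, as an engineer would, in place of code of your own. Each camera call takes 0.05 s, during which the arm holds its last target.

## Working session

There is one attempt and no reset: what is moved stays moved. The work goes in short steps, Python scripts to look and compute and a tool call to move; the robot and the scene stay as the last step left them, time stands still between calls to the robot, and variables do not carry over. Pictures are saved under pics/ and viewed, and the job is handed in when it is done.

Besides the shell and the picture viewer there is one more tool, called after "Request:" as name(argument=value, ...), one argument or row to a line, values as JSON. play_rows: Moves the arm, as the interface text tells. Its arguments: {"type":"object","properties":{"targets":{"type":"array","items":{"type":"array","items":{"type":"number"}}},"grip_force":{"type":"number"}},"required":["targets"]}

```bash
ls; mkdir -p pics
python3 - <<'E'
from station import *
import cv2,numpy as np
print(get_state())
for n in("top","side"):
    im,d=grab_frame(n); cv2.imwrite(f"pics/{n}0.png",im); np.save(f"pics/{n}0.npy",d); print(camera_params(n))
E
```

```text
pics
{'t': 0.0, 'q': array([-1.05486378e+00,  3.59369505e-01,  1.10691271e-02, -3.22339316e-04,
       -1.22409181e+00, -2.88083589e-01]), 'qd': array([-0.00146432, -0.00192148, -0.00026583, -0.00022895,  0.00190633,
       -0.00117175]), 'joint_efforts': array([ 6.10137395e-04, -5.82725322e+01,  2.93051791e+01,  6.99672371e+00,
        7.16711045e-03, -1.24096709e-04]), 'eef_pos': array([ 0.15230892, -0.65707045,  0.20754343]), 'ee_rot': array([ 3.13997646e+00, -1.62915171e-04, -2.91385333e+00]), 'force': array([ 0.07963319, -0.46260993, -0.64757779]), 'moment': array([-0.02512138, -0.00786886, -0.01787033]), 'width': 0.08794739075152776}
{'camera_matrix': array([[401.26476105,   0.        , 317.83261291],
       [  0.        , 401.26476105, 199.12634958],
       [  0.        ,   0.        ,   1.        ]]), 'extrinsics': array([[ 0.01478737, -0.99983349,  0.01069239, -0.02763538],
       [ 0.99100623,  0.0160775 ,  0.1328464 , -0.51627171],
       [-0.13299618,  0.00863178,  0.99107896, -1.02288405],
       [ 0.        ,  0.        ,  0.        ,  1.        ]])}
{'camera_matrix': array([[446.42070289,   0.        , 321.7650254 ],
       [  0.        , 446.42070289, 197.50681251],
       [  0.        ,   0.        ,   1.        ]]), 'extrinsics': array([[-0.84484928, -0.53478388, -0.01535869,  0.45264064],
       [ 0.26975417, -0.45059663,  0.85099669, -0.19060732],
       [-0.46201988,  0.71482087,  0.52494642, -0.87461648],
       [ 0.        ,  0.        ,  0.        ,  1.        ]])}
```

View pics/top0.png

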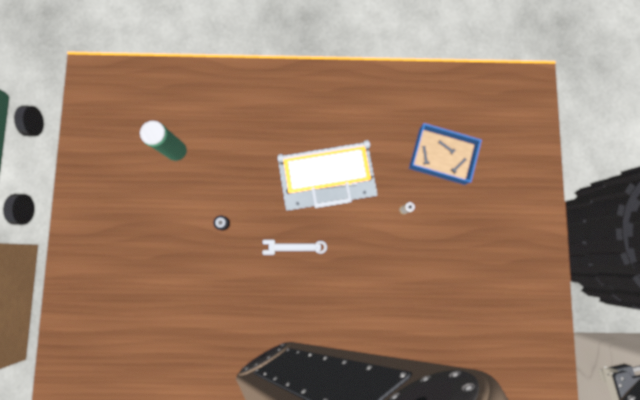

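View pics/side0.png

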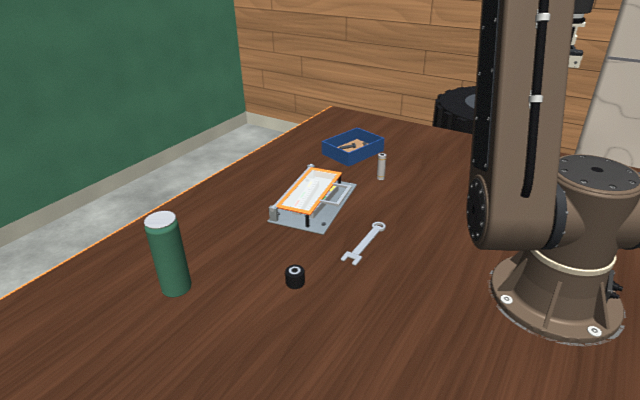

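The top view shows the gauge around (328,175), the spacer at (407,208), the bushing at (221,223), the wrench at (295,247), the can at (155,135) and the box at (446,153). I'll zoom in and measure.

```bash
cat > h.py <<'E'
from station import *
import cv2,numpy as np
def world(n,u,v,depth=None,z=None):
    p=camera_params(n);K=p["camera_matrix"];T=p["extrinsics"];R=T[:3,:3];t=T[:3,3]
    r=np.array([(u-K[0,2])/K[0,0],-(v-K[1,2])/K[1,1],-1.])
    c=-R.T@t; d=R.T@r
    s=depth if depth is not None else (z-c[2])/d[2]
    return c+s*d
def proj(n,P):
    p=camera_params(n);K=p["camera_matrix"];T=p["extrinsics"]
    c=T[:3,:3]@np.asarray(P)+T[:3,3]
    return np.array([K[0,0]*c[0]/-c[2]+K[0,2],K[1,1]*-c[1]/-c[2]+K[1,2]])
E
python3 - <<'E'
from h import *
a=cv2.imread("pics/top0.png");b=cv2.imread("pics/side0.png")
cv2.imwrite("pics/tc0.png",cv2.resize(a[130:230,270:430],None,fx=5,fy=5,interpolation=cv2.INTER_CUBIC))
cv2.imwrite("pics/sc0.png",cv2.resize(b[140:240,260:400],None,fx=5.5,fy=5.5,interpolation=cv2.INTER_CUBIC))
d=np.load("pics/top0.npy")
D=lambda u,v:world("top",u,v,d[v,u]).round(3)
for p in [(409,208),(410,207),(221,223),(328,185),(290,203),(365,190),(298,205),(332,205)]:print(p,D(*p))
E
```

```text
(409, 208) [ 0.493 -0.251  0.072]
(410, 207) [ 0.494 -0.252  0.079]
(221, 223) [0.45  0.232 0.035]
(328, 185) [ 0.554 -0.046  0.041]
(290, 203) [0.509 0.055 0.007]
(365, 190) [ 0.548 -0.148  0.005]
(298, 205) [0.503 0.033 0.008]
(332, 205) [ 0.506 -0.059 -0.   ]
```

View pics/tc0.png

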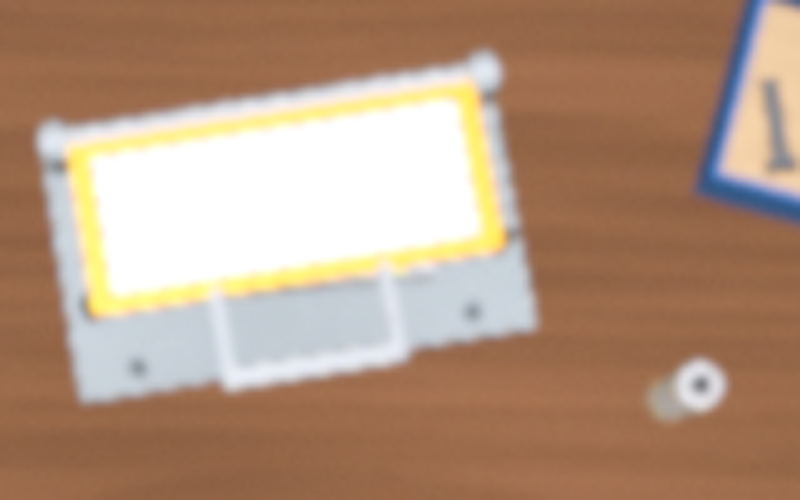

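View pics/sc0.png

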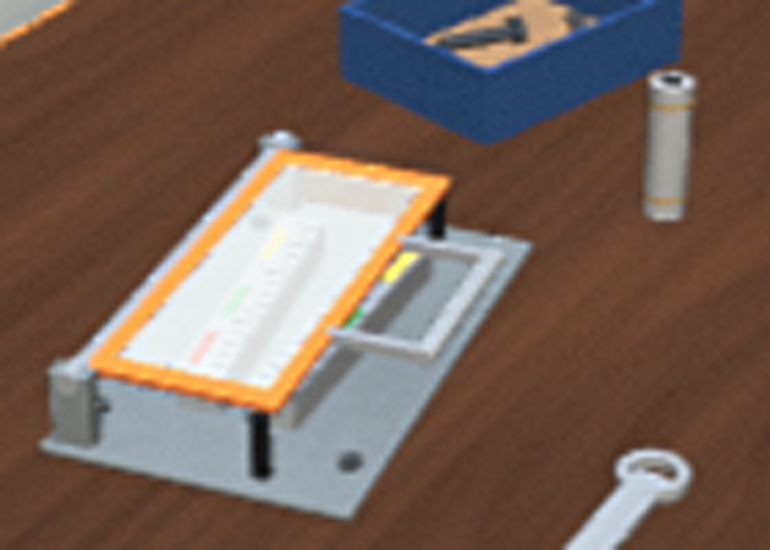

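```bash
cat > fit.py <<'E'
from h import *
from scipy.optimize import least_squares
G=[];U=[];C=[]
def add(n,g,u): G.append(g);U.append(u);C.append(n)
t=lambda x,y:(x/5+270-.4,y/5+130-.4)
s=lambda x,y:(x/5.5+260-.41,y/5.5+140-.41)
add("top",(-75,125,6),t(80,403));add("top",(-75,-125,6),t(538,328))
add("top",(58,108,42.5),t(67,146));add("top",(-36,108,42.5),t(93,317));add("top",(-36,-108,42.5),t(507,248));add("top",(58,-108,42.5),t(476,82))
add("top",(-80,45,45),t(231,382));add("top",(-80,-45,45),t(402,350))
add("side",(-75,125,6),s(350,517));add("side",(-75,-125,6),s(531,243))
add("side",(-36,108,42.5),s(273,408));add("side",(-36,-108,42.5),s(450,179));add("side",(58,108,42.5),s(90,362));add("side",(58,-108,42.5),s(283,152))
add("side",(-80,45,43),s(430,350));add("side",(-80,-45,43),s(498,252))
G=np.array(G)/1000.
def res(p,only=None):
    c,S=np.cos(p[2]),np.sin(p[2]);r=[]
    for g,u,n in zip(G,U,C):
        if only and n!=only: continue
        r.append(proj(n,[p[0]+c*g[0]-S*g[1],p[1]+S*g[0]+c*g[1],g[2]])-u)
    return np.ravel(r)
for o in (None,"top","side"):
    r=least_squares(res,[.57,-.05,.1],args=(o,),loss="soft_l1");print(o,r.x.round(4),np.abs(res(r.x,o)).reshape(-1,2).round(1).tolist())
print(world("top",*t(700,385),z=.076),world("side",*s(671,82),z=.076),world("side",*s(665,213),z=.0))
E
python3 fit.py
```

```text
None [ 0.5849 -0.0437  0.1793] [[0.2, 0.0], [0.3, 0.1], [0.5, 0.3], [0.8, 0.1], [1.0, 0.8], [1.1, 0.3], [0.3, 0.4], [0.5, 0.4], [0.4, 0.7], [0.8, 0.4], [1.6, 0.8], [0.4, 0.1], [0.6, 0.0], [0.6, 0.6], [0.3, 0.2], [0.6, 0.3]]
top [ 0.5851 -0.0442  0.181 ] [[0.5, 0.1], [0.1, 0.0], [0.7, 0.3], [1.0, 0.1], [0.8, 0.6], [1.0, 0.4], [0.1, 0.4], [0.3, 0.3]]
side [ 0.5843 -0.0426  0.1763] [[0.1, 0.3], [0.9, 0.1], [1.4, 0.5], [0.5, 0.4], [0.8, 0.2], [0.6, 0.3], [0.4, 0.1], [0.6, 0.6]]
[ 0.4957656  -0.25181276  0.076     ] [ 0.4948657  -0.24855784  0.076     ] [ 0.49412664 -0.24941937  0.        ]
```

Request:
play_rows(
  targets=[
    [0,0,0.127,0.028,0.05,-0.002,0.34],
    [0,0,0.127,0.028,0.05,-0.002,0.34],
    [0,0,0.127,0.028,0.05,-0.002,0.34],
    [0,0,0.127,0.028,0.05,-0.002,0.34],
    [0,0,0.127,0.028,0.05,-0.002,0.34],
    [0,0,0.127,0.028,0.05,-0.002,0.34],
    [0,0,0.127,0.028,0.05,-0.002,0.34],
    [0,0,0.127,0.028,0.05,-0.002,0.34],
    [0,0,0.127,0.028,0.05,-0.002,0.34],
    [0,0,0.127,0.028,0.05,-0.002,0.34],
    [0,0,0.127,0.028,0.05,-0.002,0.34],
    [0,0,0.127,0.028,0.05,-0.002,0.34],
  ],
  grip_force=20,
)

```text
t: 1.6
eef_pos: [0.4917, -0.0388, 0.1791]
ee_rot: [3.137, -0.0, -1.346]
force: [1.0, -0.7, 0.1]
width: 0.0301
```

Request:
play_rows(
  targets=[
    [0,0,-0.045,0.0146,-0.019,-0.03,0.34],
    [0,0,0,0,0,-0.05,0.34],
    [0,0,0,0,0,-0.02,0.34],
    [0,0,0,0,0,0,0.34],
  ],
)

```text
t: 2.1
eef_pos: [0.5086, -0.0525, 0.0758]
ee_rot: [3.137, -0.0, -1.381]
force: [0.7, -0.5, -0.2]
width: 0.0297
```

```bash
cat > snap.py <<'E'
from h import *
import sys
tag,n,x0,y0,x1,y1,f=sys.argv[1:8]
im,d=grab_frame(n);np.save(f"pics/{tag}.npy",d);cv2.imwrite(f"pics/{tag}_full.png",im)
x0,y0,x1,y1=map(int,(x0,y0,x1,y1));f=float(f)
cv2.imwrite(f"pics/{tag}.png",cv2.resize(im[y0:y1,x0:x1],None,fx=f,fy=f,interpolation=cv2.INTER_CUBIC))
s=get_state();print({k:np.round(s[k],4) for k in("t","eef_pos","ee_rot","q","force","width")})
E
python3 snap.py s1 side 250 120 410 240 5
```

```text
{'t': np.float64(2.15), 'eef_pos': array([ 0.5091, -0.0524,  0.0767]), 'ee_rot': array([ 3.1383e+00, -4.0000e-04, -1.3811e+00]), 'q': array([ 2.816e-01,  2.237e-01, -5.163e-01,  1.000e-04, -8.341e-01,
       -9.200e-02]), 'force': array([-0.4081,  0.105 , -0.7855]), 'width': np.float64(0.0302)}
```

View pics/s1.png

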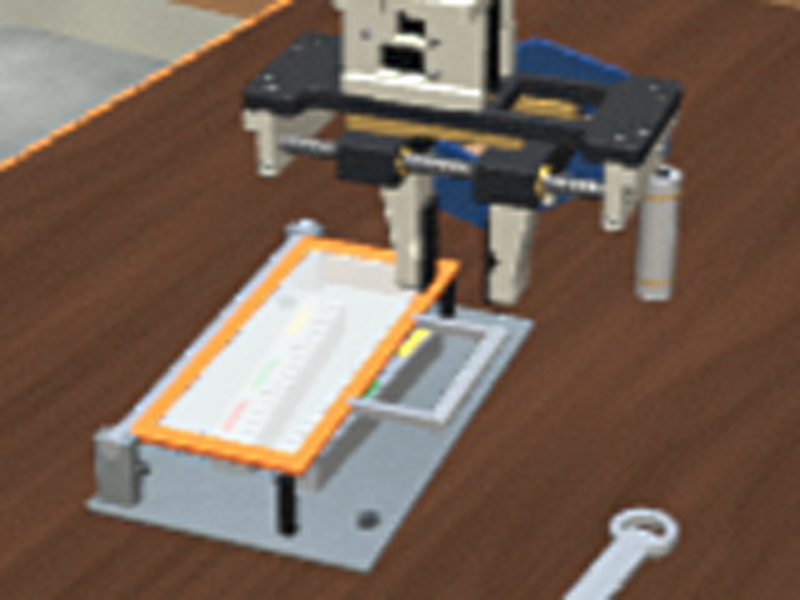

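The fingers, at (455,290) in the crop, straddle the bar, whose middle is at (475,375). I'll trim the position, descend and pinch.

Request:
play_rows(
  targets=[
    [0,0,-0.01,-0.003,-0.005,-0.015,0.34],
    [0,0,0,0,0,-0.02,0.34],
    [0,0,0,0,0,-0.008,0.34],
    [0,0,0,0,0,0,0.0],
    [0,0,0,0,0,0,0.0],
    [0,0,0,0,0,0,0.0],
    [0,0,0,0,0,0,0.0],
  ],
)

```text
t: 3.02
eef_pos: [0.5086, -0.0579, 0.0364]
ee_rot: [-3.137, -0.0, -1.393]
force: [0.1, -0.1, -0.0]
width: 0.0009
```

```bash
python3 snap.py s2 side 250 120 410 240 5
```

```text
{'t': np.float64(3.075), 'eef_pos': array([ 0.5087, -0.0579,  0.0364]), 'ee_rot': array([-3.1365e+00, -1.0000e-04, -1.3928e+00]), 'q': array([ 0.2712,  0.2747, -0.5659,  0.0009, -0.7251, -0.0939]), 'force': array([ 0.7384,  0.7391, -0.0458]), 'width': np.float64(0.0006)}
```

View pics/s2.png

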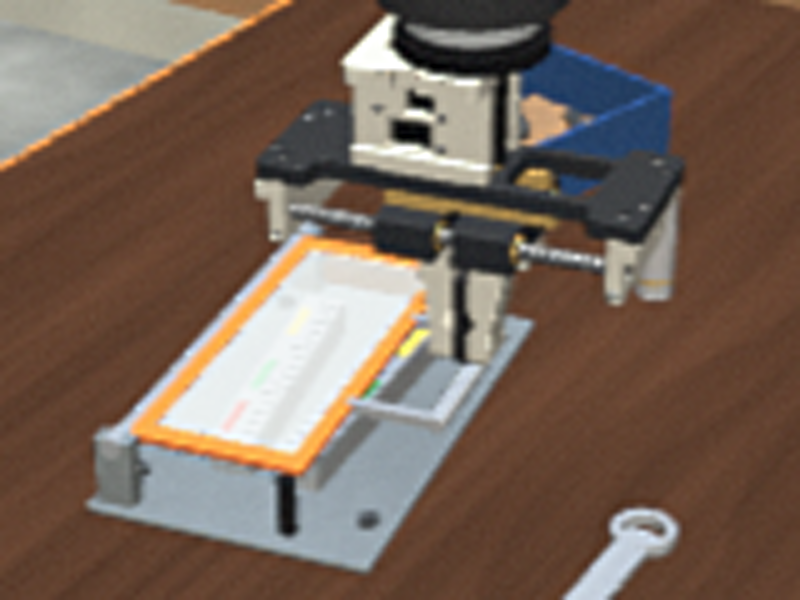

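```bash
python3 - <<'E'
from h import *
def c(P): return ((proj("side",P)-[250,120])*5+2).round(0)
p=np.array([0.5087,-0.0579,0.0254]);print(c(p))
o=np.array([.585,-.0437]);y=.179
for g in [(-80,45,.04),(-80,-45,.04),(-80,0,.04)]:
    a=np.array(g[:2])/1000;w=o+[np.cos(y)*a[0]-np.sin(y)*a[1],np.sin(y)*a[0]+np.cos(y)*a[1]]
    print(w,c([*w,g[2]]))
E
python3 snap.py t2 top 270 130 430 230 5
```

```text
[466. 401.]
[ 0.49826617 -0.01366265] [439. 422.]
[ 0.51429028 -0.10222465] [499. 335.]
[ 0.50627822 -0.05794365] [470. 377.]
{'t': np.float64(3.125), 'eef_pos': array([ 0.5085, -0.0579,  0.0363]), 'ee_rot': array([-3.1367e+00, -1.0000e-04, -1.3928e+00]), 'q': array([ 0.2712,  0.2749, -0.566 ,  0.0008, -0.7251, -0.0939]), 'force': array([-0.1041, -0.0334,  0.0757]), 'width': np.float64(0.0004)}
```

View pics/t2.png

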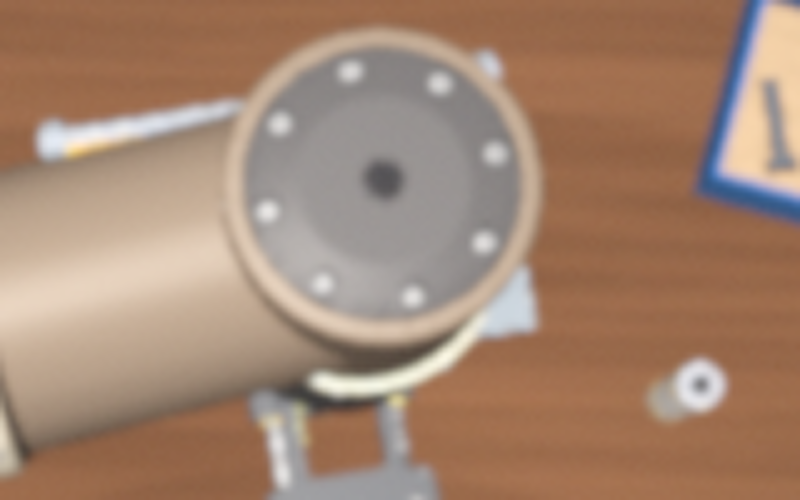

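```bash
python3 - <<'E'
from h import *
for tag in("s1","s2"):
    d=np.load(f"pics/{tag}.npy")
    print(tag)
    for cx,cy in ([(505,295),(505,270),(410,280),(412,265),(480,350)] if tag=="s1" else [(480,350),(480,330),(445,340),(445,300),(480,300),(455,395),(440,418)]):
        u,v=250+cx/5-.4,120+cy/5-.4
        print((cx,cy),world("side",u,v,d[round(v),round(u)]).round(4))
E
sed -n 1,60p /dev/null
```

```text
s1
(505, 295) [ 0.48   -0.0446  0.1017]
(505, 270) [ 0.4815 -0.0469  0.1139]
(410, 280) [ 0.5284 -0.0362  0.1003]
(412, 265) [ 0.5264 -0.0348  0.1098]
(480, 350) [ 0.5129 -0.0795  0.0432]
s2
(480, 350) [ 0.4952 -0.048   0.0646]
(480, 330) [ 0.4951 -0.0474  0.0763]
(445, 340) [ 0.5139 -0.0457  0.0658]
(445, 300) [ 0.5134 -0.0446  0.0893]
(480, 300) [ 0.4955 -0.0477  0.093 ]
(455, 395) [ 0.5025 -0.0363  0.0423]
(440, 418) [ 0.4981 -0.0141  0.0423]
```

Run:
```python
from h import *
d=np.load("pics/s2.npy")
for u in (346,338):
  print([ (v,world("side",u,v,d[v,u]).round(3).tolist()) for v in range(180,202,2)])
im=cv2.imread("pics/s2_full.png")
cv2.imwrite("pics/s2z.png",cv2.resize(im[150:220,300:390],None,fx=8.5,fy=8.5,interpolation=cv2.INTER_CUBIC))
```

```text
[(180, [0.494, -0.048, 0.092]), (182, [0.493, -0.046, 0.088]), (184, [0.494, -0.047, 0.081]), (186, [0.494, -0.048, 0.075]), (188, [0.494, -0.048, 0.07]), (190, [0.494, -0.048, 0.064]), (192, [0.493, -0.047, 0.059]), (194, [0.533, -0.117, 0.004]), (196, [0.526, -0.105, 0.006]), (198, [0.523, -0.1, 0.004]), (200, [0.521, -0.097, -0.0])]
[(180, [0.514, -0.043, 0.089]), (182, [0.517, -0.047, 0.08]), (184, [0.514, -0.043, 0.077]), (186, [0.516, -0.047, 0.069]), (188, [0.515, -0.045, 0.065]), (190, [0.515, -0.045, 0.059]), (192, [0.557, -0.116, 0.004]), (194, [0.552, -0.107, 0.004]), (196, [0.546, -0.097, 0.004]), (198, [0.539, -0.086, 0.006]), (200, [0.504, -0.025, 0.044])]
```

View pics/s2z.png

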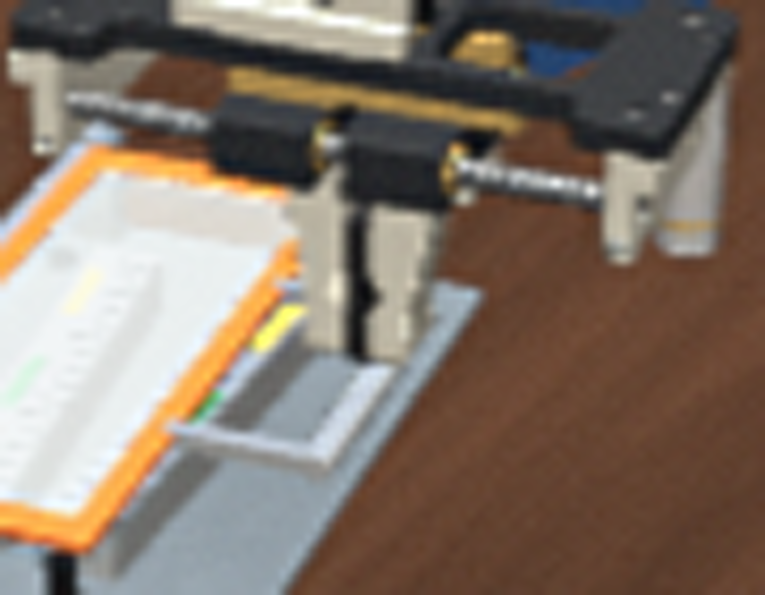

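The fingertips are really at about z = 0.056, roughly 30 mm higher than the reported TCP implies, and they closed above the bar. I'll reopen and go lower.

Request:
play_rows(
  targets=[
    [0,0,0,-0.001,0,0,0.34],
    [0,0,0,0,0,0,0.34],
    [0,0,0,0,0,0,0.34],
    [0,0,0,0,0,-0.01,0.34],
    [0,0,0,0,0,-0.01,0.34],
    [0,0,0,0,0,0,0.34],
  ],
)

```text
t: 3.88
eef_pos: [0.5071, -0.0579, 0.0145]
ee_rot: [-3.137, -0.0, -1.393]
force: [0.0, -0.5, -0.2]
width: 0.03
```

```bash
python3 snap.py s3 side 290 140 400 220 7
```

```text
{'t': np.float64(3.925), 'eef_pos': array([ 0.5073, -0.0579,  0.0149]), 'ee_rot': array([-3.1369e+00, -1.0000e-04, -1.3928e+00]), 'q': array([ 0.2719,  0.3057, -0.5889,  0.0008, -0.6716, -0.0945]), 'force': array([ 0.067 ,  0.3785, -0.0821]), 'width': np.float64(0.0299)}
```

View pics/s3.png

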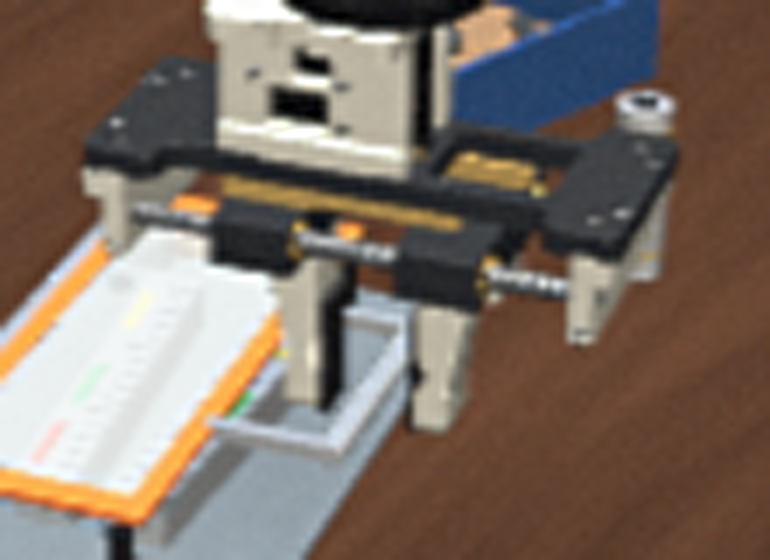

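The fingers now straddle the bar, at crop (310,400) and (440,420). I'll go a little lower and pinch.

Request:
play_rows(
  targets=[
    [0,0,0,0,0,-0.011,0.34],
    [0,0,0,0,0,0,0.0],
    [0,0,0,0,0,0,0.0],
    [0,0,0,0,0,0,0.0],
    [0,0,0,0,0,0,0.0],
  ],
  grip_force=20,
)

```text
t: 4.55
eef_pos: [0.5082, -0.0577, 0.0035]
ee_rot: [-3.136, -0.0, -1.392]
force: [-0.2, 0.7, -1.6]
width: 0.0091
```

Request:
play_rows(
  targets=[
    [0,0,0,0.001,0.0002,0.0168,0],
    [0,0,0,0.003,0.0005,0.0165,0],
    [0,0,0,0.0049,0.0009,0.016,0],
    [0,0,0,0.0067,0.0012,0.0153,0],
    [0,0,0,0.0085,0.0015,0.0144,0],
    [0,0,0,0.0101,0.0018,0.0133,0],
  ],
)

```text
t: 5.3
eef_pos: [0.5413, -0.0516, 0.0974]
ee_rot: [-3.138, 0.001, -1.393]
force: [4.1, -0.6, -5.7]
width: 0.0091
```

```bash
python3 snap.py s4 side 250 80 410 200 5
```

```text
{'t': np.float64(5.35), 'eef_pos': array([ 0.543 , -0.0514,  0.0992]), 'ee_rot': array([-3.1362, -0.    , -1.3925]), 'q': array([ 2.653e-01,  2.429e-01, -4.261e-01,  6.000e-04, -8.965e-01,
       -8.740e-02]), 'force': array([-3.7323,  1.1077,  6.2812]), 'width': np.float64(0.0092)}
```

View pics/s4.png

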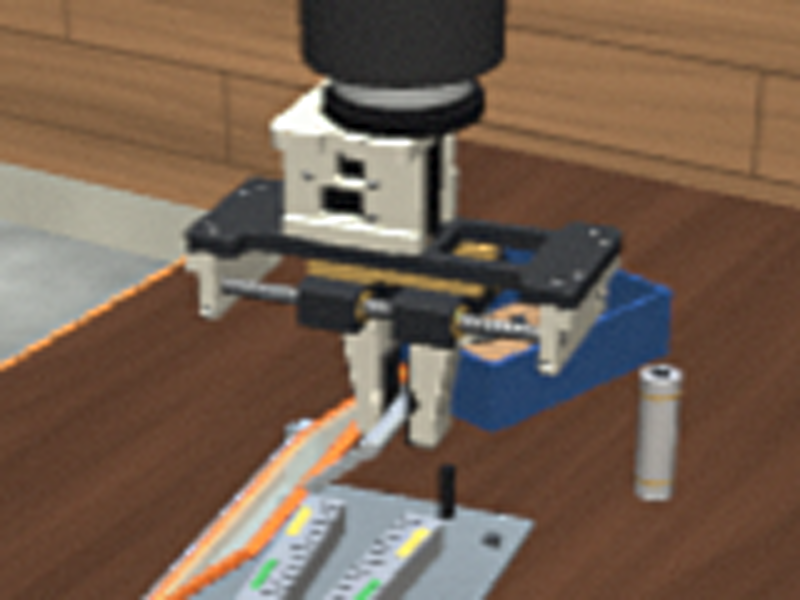

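Request:
play_rows(
  targets=[
    [0,0,0,0.012,0.0022,0.0096,0],
    [0,0,0,0.013,0.0023,0.0103,0],
    [0,0,0,0.0142,0.0026,0.0086,0],
    [0,0,0,0.0151,0.0027,0.0069,0],
    [0,0,0,0.0157,0.0028,0.005,0],
  ],
)

```text
t: 5.98
eef_pos: [0.6043, -0.0404, 0.1396]
ee_rot: [3.131, 0.001, -1.394]
force: [-2.5, -0.7, 2.8]
width: 0.0091
```

Request:
play_rows(
  targets=[
    [0,0,0,0.0139,0.0025,0.001,0],
    [0,0,0,0.0139,0.0025,0.0022,0],
    [0,0,0,0.0139,0.0025,0.0007,0],
    [0,0,0,0.0139,0.0025,-0.0007,0],
    [0,0,0,0.0139,0.0025,-0.0022,0],
    [0,0,0,0.0139,0.0025,-0.0037,0],
    [0,0,0,0,0,0,0],
  ],
)

```text
t: 6.85
eef_pos: [0.6928, -0.0247, 0.1372]
ee_rot: [3.132, 0.0, -1.394]
force: [0.4, -0.1, 1.7]
width: 0.0091
```

```bash
python3 snap.py s5 side 230 60 390 180 5
```

```text
{'t': np.float64(6.9), 'eef_pos': array([ 0.6922, -0.0248,  0.1374]), 'ee_rot': array([ 3.1317e+00,  3.0000e-04, -1.3936e+00]), 'q': array([ 2.4420e-01,  4.3980e-01, -2.9100e-02, -1.1000e-03, -1.1118e+00,
       -6.6500e-02]), 'force': array([ 1.0266, -1.4902,  0.8926]), 'width': np.float64(0.0092)}
```

View pics/s5.png

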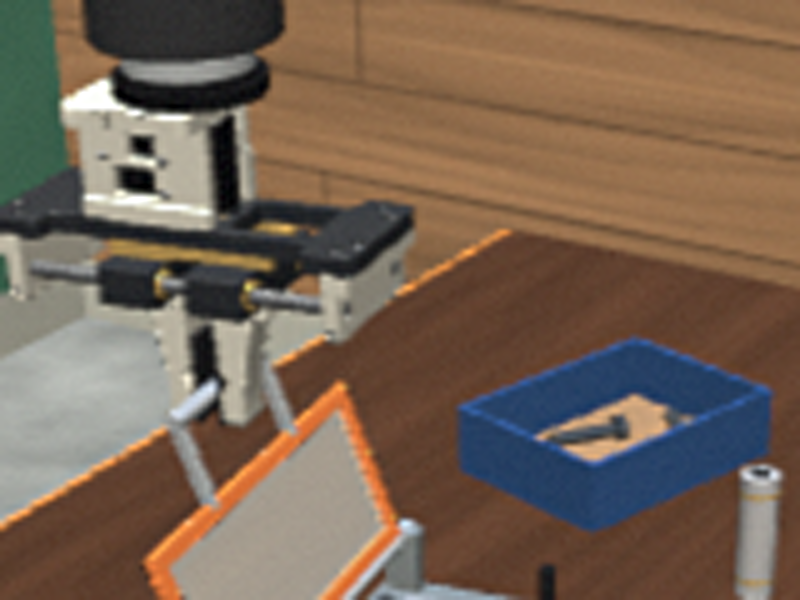

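The cover is at about 1.9 rad, past balance. I'll release the bar and rise.

Request:
play_rows(
  targets=[
    [0,0,0,0,0,0,0.5],
    [0,0,0,0,0,0,0.5],
    [0,0,0,0,0,0,0.5],
    [0,0,0,0,0,0,0.5],
    [0,0,0,0,0,0.02,0.5],
    [0,0,0,0,0,0.03,0.5],
    [0,0,0,0,0,0.04,0.5],
    [0,0,0,0,0,0.03,0.5],
    [0,0,0,0,0,0,0.5],
  ],
)

```text
t: 8.02
eef_pos: [0.6894, -0.0251, 0.2609]
ee_rot: [3.13, 0.001, -1.394]
force: [-0.1, -0.4, -0.5]
width: 0.0437
```

```bash
python3 snap.py s6 side 210 60 410 240 4
```

```text
{'t': np.float64(8.075), 'eef_pos': array([ 0.6887, -0.0251,  0.2593]), 'ee_rot': array([ 3.1278e+00,  1.5000e-03, -1.3944e+00]), 'q': array([ 0.2442,  0.3673,  0.1402, -0.0025, -1.3573, -0.0673]), 'force': array([ 0.1807,  0.0145, -0.385 ]), 'width': np.float64(0.0439)}
```

View pics/s6.png

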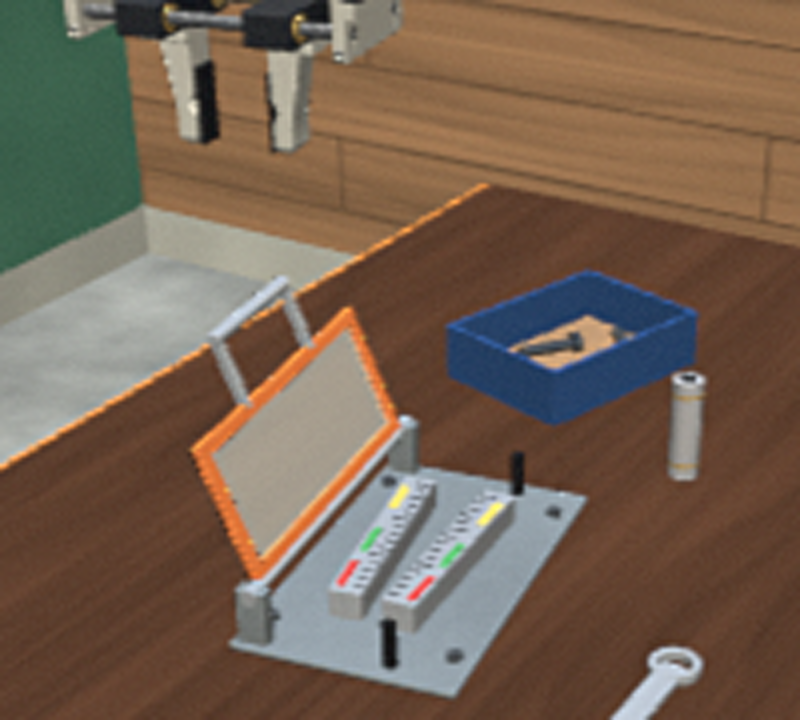

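Request:
play_rows(
  targets=[
    [0,0,-0.157,-0.0194,-0.0225,0,0.6],
    [0,0,-0.157,-0.0194,-0.0225,0,0.6],
    [0,0,-0.157,-0.0194,-0.0225,0,0.6],
    [0,0,-0.157,-0.0194,-0.0225,0,0.6],
    [0,0,-0.157,-0.0194,-0.0225,0,0.6],
    [0,0,-0.157,-0.0194,-0.0225,0,0.6],
    [0,0,-0.157,-0.0194,-0.0225,0,0.6],
    [0,0,-0.157,-0.0194,-0.0225,0,0.6],
    [0,0,-0.157,-0.0194,-0.0225,-0.03,0.6],
    [0,0,-0.157,-0.0194,-0.0225,-0.05,0.6],
    [0,0,0,0,0,-0.05,0.6],
    [0,0,0,0,0,0,0.6],
  ],
)

```text
t: 9.57
eef_pos: [0.4793, -0.2546, 0.1126]
ee_rot: [3.113, -0.008, -3.019]
force: [-0.1, -1.1, 1.0]
width: 0.0525
```

```bash
python3 snap.py s7 side 210 60 410 240 4; python3 snap.py t7 top 240 120 440 240 4
```

```text
{'t': np.float64(9.625), 'eef_pos': array([ 0.4812, -0.2551,  0.1151]), 'ee_rot': array([ 3.1147, -0.0042, -3.0178]), 'q': array([-0.147 ,  0.2392, -0.3758, -0.0301, -0.9673, -1.2829]), 'force': array([0.1655, 0.1729, 0.0742]), 'width': np.float64(0.0531)}
{'t': np.float64(9.675), 'eef_pos': array([ 0.483 , -0.2554,  0.117 ]), 'ee_rot': array([ 3.1161e+00, -9.0000e-04, -3.0169e+00]), 'q': array([-0.1466,  0.2376, -0.3732, -0.0295, -0.9678, -1.2827]), 'force': array([ 0.2065, -0.0762,  0.4972]), 'width': np.float64(0.0523)}
```

View pics/s7.png

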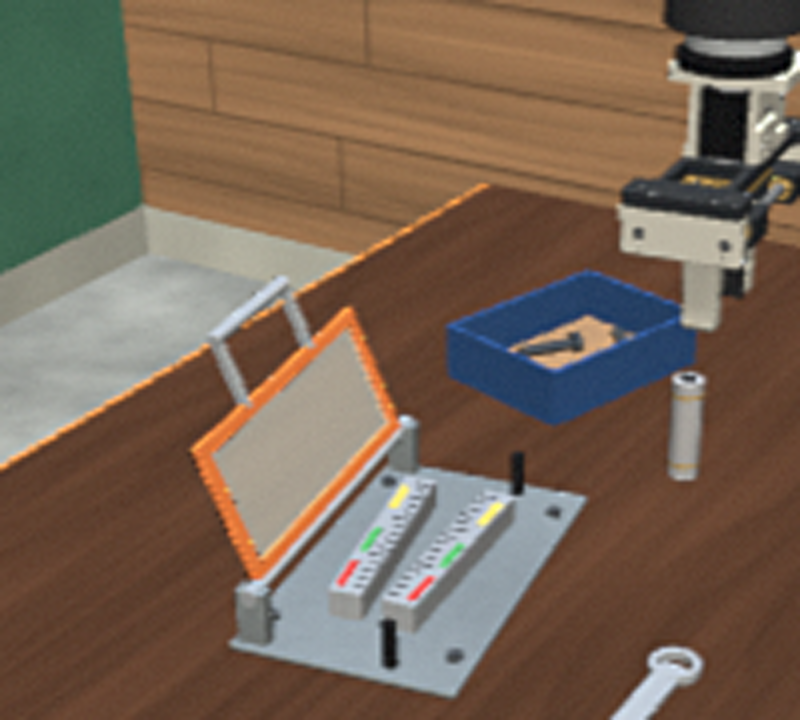

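View pics/t7.png

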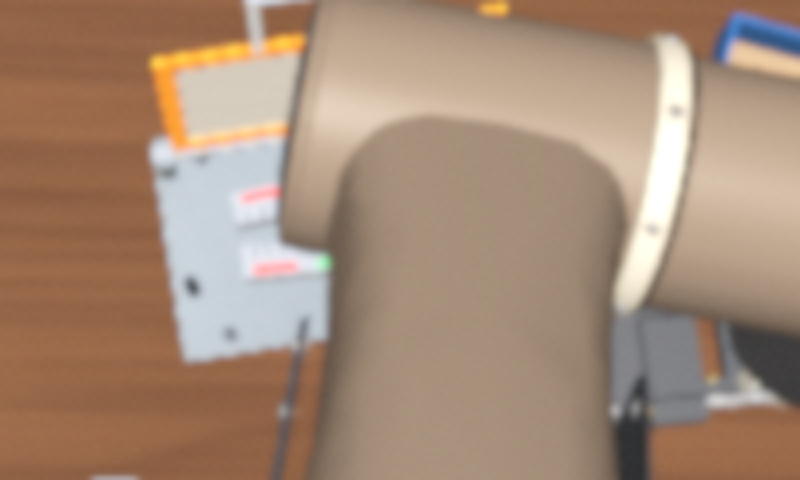

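```bash
cat > go.py <<'E'
from h import *
from scipy.spatial.transform import Rotation as R
import sys
x,y,z,yaw=map(float,sys.argv[1:5]);s=get_state()
r=(R.from_euler("xyz",[np.pi,0,yaw])*R.from_euler("xyz",s["ee_rot"]).inv()).as_rotvec()
print("turn",r.round(3),"shift",(np.array([x,y,z])-s["eef_pos"]).round(4),"force",s["force"].round(2))
E
python3 go.py .495 -.250 .014 -2.962
python3 - <<'E'
from h import *
d=np.load("pics/s7.npy")
for v in range(124,146,2):print(v,world("side",384,v,d[v,384]).round(3),world("side",393,v-9,d[v-9,393]).round(3))
E
```

```text
turn [-0.025 -0.005  0.055] shift [ 0.012   0.0054 -0.103 ] force [ 0.21 -0.08  0.5 ]
124 [ 0.457 -0.168  0.203] [ 0.434 -0.167  0.231]
126 [ 0.475 -0.208  0.179] [ 0.434 -0.166  0.226]
128 [ 0.474 -0.208  0.174] [ 0.439 -0.178  0.216]
130 [ 0.475 -0.21   0.168] [ 0.437 -0.175  0.212]
132 [ 0.475 -0.211  0.162] [ 0.435 -0.173  0.208]
134 [ 0.474 -0.211  0.156] [ 0.435 -0.173  0.203]
136 [ 0.474 -0.21   0.151] [ 0.482 -0.283  0.148]
138 [ 0.475 -0.214  0.144] [ 0.48  -0.279  0.144]
140 [ 0.473 -0.21   0.14 ] [ 0.479 -0.28   0.138]
142 [ 0.477 -0.219  0.13 ] [ 0.479 -0.28   0.132]
144 [ 0.585 -0.463  0.001] [ 0.592 -0.549 -0.001]
```

Request:
play_rows(
  targets=[
    [-0.025,-0.005,0.055,0.012,0.0054,0,0.6],
    [0,0,0,0,0,-0.015,0.6],
    [0,0,0,0,0,0,0.6],
  ],
)

```text
t: 10.05
eef_pos: [0.4996, -0.2493, 0.1059]
ee_rot: [-3.137, 0.007, -2.955]
force: [-0.3, -0.2, 0.7]
width: 0.0526
```

```bash
python3 snap.py s8 side 330 70 430 190 5;python3 go.py .495 -.250 .016 -2.962;  python3 - <<'E'
from h import *
print([((proj("side",p)-[330,70])*5+2).round() for p in [(.495,-.25,.076),(.495,-.25,0),(.495,-.25,.1)]])
E
```

```text
{'t': np.float64(10.1), 'eef_pos': array([ 0.5003, -0.2497,  0.1068]), 'ee_rot': array([-3.1359,  0.0086, -2.9551]), 'q': array([-0.1105,  0.2524, -0.3934,  0.0037, -0.9151, -1.276 ]), 'force': array([2.0404, 0.9108, 1.1838]), 'width': np.float64(0.0522)}
turn [ 0.004  0.009 -0.007] shift [-0.0053 -0.0003 -0.0908] force [2.04 0.91 1.18]
[array([261., 423.]), array([254., 543.]), array([263., 384.])]
```

View pics/s8.png

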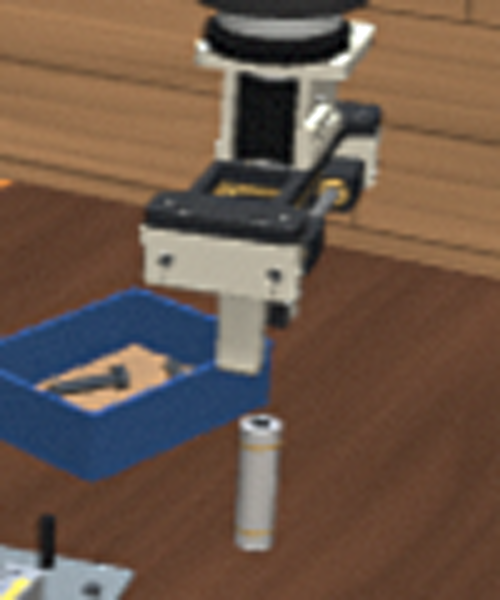

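Request:
play_rows(
  targets=[
    [0.004,0.009,-0.007,-0.0053,0,-0.005,0.6],
    [0,0,0,0,0,-0.03,0.6],
    [0,0,0,0,0,-0.03,0.6],
    [0,0,0,0,0,-0.015,0.6],
    [0,0,0,0,0,0,0.6],
  ],
)

```text
t: 10.72
eef_pos: [0.4949, -0.2502, 0.0262]
ee_rot: [-3.141, 0.002, -2.964]
force: [0.1, -0.8, 0.2]
width: 0.0527
```

```bash
python3 snap.py s9 side 330 70 430 190 5;python3 go.py .495 -.250 .016 -2.962
```

```text
{'t': np.float64(10.775), 'eef_pos': array([ 0.4955, -0.2503,  0.0269]), 'ee_rot': array([-3.1408e+00,  3.1000e-03, -2.9637e+00]), 'q': array([-1.1510e-01,  3.4900e-01, -4.7760e-01, -2.0000e-04, -7.4100e-01,
       -1.2776e+00]), 'force': array([-0.5502, -0.1113,  0.6633]), 'width': np.float64(0.0528)}
turn [0.    0.003 0.002] shift [-0.0005  0.0003 -0.0109] force [-0.55 -0.11  0.66]
```

View pics/s9.png

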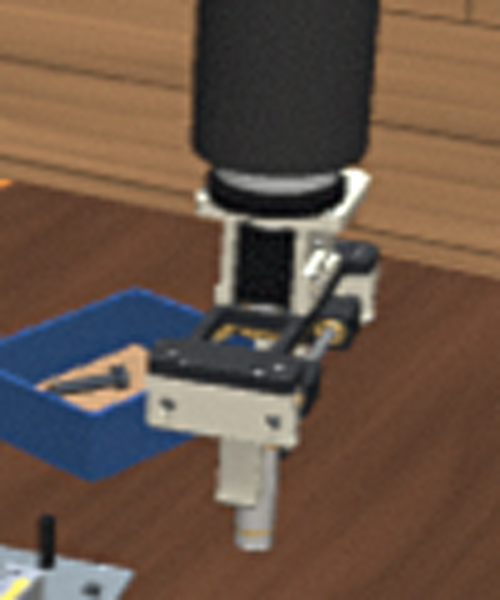

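Run:
```python
from h import *
e=np.array([-.178,.984,0])
print([((proj("side",p)-[330,70])*5+2).round() for p in [np.array([.4955,-.2503,.045])+e*.04,np.array([.495,-.25,.045]),np.array([.495,-.25,.020])]])
d=np.load("pics/s9.npy")
for cx in (220,228,236,244,252,260,266,272):
  u=round(330+cx/5-.4);v=70+96;w=70+106;print(u,world("side",u,v,d[v,u]).round(3),world("side",u,w,d[w,u]).round(3))
```

```text
[array([238., 504.]), array([258., 473.]), array([255., 512.])]
374 [ 0.495 -0.204  0.06 ] [ 0.517 -0.253 -0.   ]
375 [ 0.494 -0.209  0.058] [ 0.516 -0.258 -0.002]
377 [ 0.487 -0.206  0.061] [ 0.503 -0.244  0.008]
378 [ 0.484 -0.206  0.062] [ 0.498 -0.241  0.011]
380 [ 0.479 -0.208  0.062] [ 0.493 -0.242  0.011]
382 [ 0.477 -0.216  0.06 ] [ 0.488 -0.245  0.011]
383 [ 0.489 -0.25   0.041] [ 0.486 -0.248  0.01 ]
384 [ 0.487 -0.253  0.04 ] [ 0.492 -0.268 -0.001]
```

The finger and spacer match the predicted projections, (238,504) and (255,512), so they are aligned. I'll lower and grip.

Request:
play_rows(
  targets=[
    [0,0,0,0,0,-0.011,0.6],
    [0,0,0,0,0,0,0.1],
    [0,0,0,0,0,0,0.1],
    [0,0,0,0,0,0,0.1],
    [0,0,0,0,0,0,0.1],
    [0,0,0,0,0,0,0.1],
  ],
  grip_force=35,
)

```text
t: 11.52
eef_pos: [0.4974, -0.2507, 0.018]
ee_rot: [-3.139, 0.007, -2.964]
force: [0.1, -0.2, -0.8]
width: 0.0214
```

Request:
play_rows(
  targets=[
    [0,0,0,0,0,0.025,0.1],
    [0,0,0,0,0,0.04,0.1],
    [0,0,0,0.016,0.025,0,0.1],
    [0,0,0,0.0165,0.026,0,0.1],
    [0,0,0,0.0165,0.026,0,0.1],
    [0,0,0,0.0165,0.026,0,0.1],
    [0,0,0,0.0165,0.026,0,0.1],
    [0,0,0,0.015,0.022,0,0.1],
    [0,0,0,0,0,0,0.1],
  ],
)

```text
t: 12.65
eef_pos: [0.5956, -0.0945, 0.0844]
ee_rot: [-3.141, 0.006, -2.966]
force: [-0.3, -0.0, -1.9]
width: 0.0213
```

```bash
python3 snap.py s10 side 240 90 400 230 5;python3 go.py .5948 -.0978 .03 -2.962
```

```text
{'t': np.float64(12.7), 'eef_pos': array([ 0.5948, -0.0951,  0.0844]), 'ee_rot': array([-3.1408,  0.005 , -2.9663]), 'q': array([ 1.6600e-01,  3.4420e-01, -3.1730e-01,  9.0000e-04, -9.0430e-01,
       -1.5621e+00]), 'force': array([-0.2498, -0.3789, -0.8138]), 'width': np.float64(0.0214)}
turn [-0.     0.005  0.004] shift [-0.     -0.0027 -0.0544] force [-0.25 -0.38 -0.81]
```

View pics/s10.png

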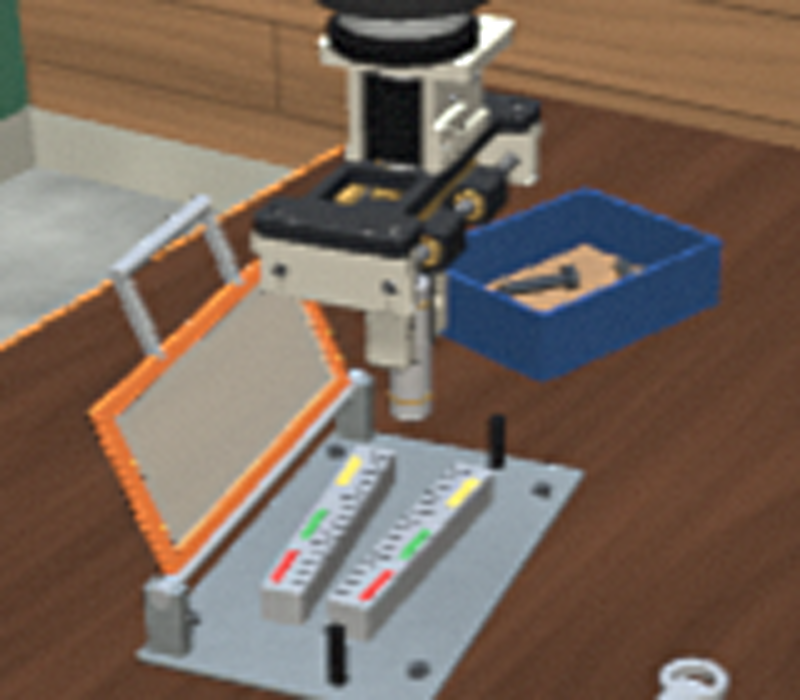

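```bash
cat > ov.py <<'E'
from h import *
import sys
tag=sys.argv[1];o=np.array([float(sys.argv[2]),float(sys.argv[3])]);y=float(sys.argv[4]);sp=[float(a) for a in sys.argv[5:8]]
X0,Y0,X1,Y1=240,90,400,230;F=5
im=cv2.imread(f"pics/{tag}_full.png")[Y0:Y1,X0:X1];im=cv2.resize(im,None,fx=F,fy=F,interpolation=cv2.INTER_CUBIC)
def W(g):
    a=np.array(g)/1000;return [o[0]+np.cos(y)*a[0]-np.sin(y)*a[1],o[1]+np.sin(y)*a[0]+np.cos(y)*a[1],a[2]]
def P(w): return tuple(int(q) for q in ((proj("side",w)-[X0,Y0])*F+2).round())
for z in (26,):
  for s in (1,-1): cv2.line(im,P(W((s*18,-75,z))),P(W((s*7,75,z))),(255,0,255),1,cv2.LINE_AA)
cv2.line(im,P(W((0,-75,6))),P(W((0,75,6))),(255,255,0),1,cv2.LINE_AA)
for p in [(-75,125,6),(-75,-125,6),(75,-125,6),(75,125,6)]: cv2.circle(im,P(W(p)),3,(0,0,255),-1)
for dz in (0,.076):
  pts=[P((sp[0]+.011*np.cos(t),sp[1]+.011*np.sin(t),sp[2]+dz)) for t in np.linspace(0,6.28,40)]
  cv2.polylines(im,[np.array(pts)],True,(0,255,0),1,cv2.LINE_AA)
cv2.imwrite(f"pics/{tag}_ov.png",im)
E
python3 ov.py s10 .5849 -.0437 .1793 .5948 -.0951 .066
```

```text
(no output)
```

View pics/s10_ov.png

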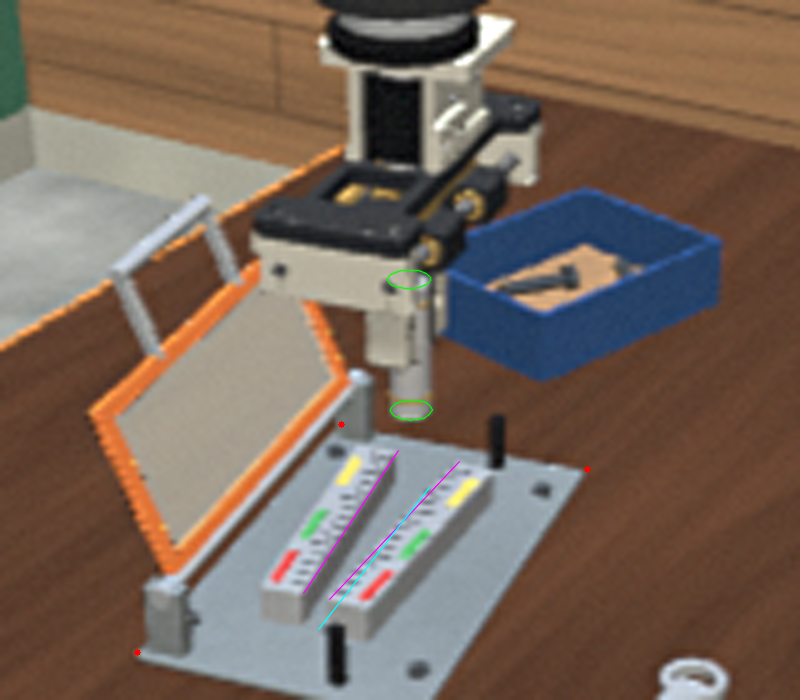

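The overlay matches the jaws and spacer within about a pixel, and the spacer is over gauge (0,-52) mm. I'll lower it.

Request:
play_rows(
  targets=[
    [0,0,0,0,0,-0.015,0.1],
    [0,0,0,0,0,-0.015,0.1],
    [0,0,0,0,0,-0.012,0.1],
    [0,0,0,0,0,-0.008,0.1],
    [0,0,0,0,0,0,0.1],
  ],
)

```text
t: 13.32
eef_pos: [0.5925, -0.0972, 0.0294]
ee_rot: [-3.141, 0.002, -2.969]
force: [0.3, -0.4, -0.2]
width: 0.0214
```

```bash
python3 snap.py s11 side 240 90 400 230 5;python3 go.py .5944 -.0951 .024 -2.962; python3 ov.py s11 .5849 -.0437 .1793 .5944 -.0951 .013
```

```text
{'t': np.float64(13.375), 'eef_pos': array([ 0.5927, -0.0971,  0.0298]), 'ee_rot': array([-3.1411e+00,  2.4000e-03, -2.9690e+00]), 'q': array([ 1.6300e-01,  4.0660e-01, -3.7180e-01,  7.0000e-04, -7.9000e-01,
       -1.5616e+00]), 'force': array([ 0.3428, -0.354 , -2.0742]), 'width': np.float64(0.0212)}
turn [0.    0.002 0.007] shift [ 0.0017  0.002  -0.0058] force [ 0.34 -0.35 -2.07]
```

View pics/s11_ov.png

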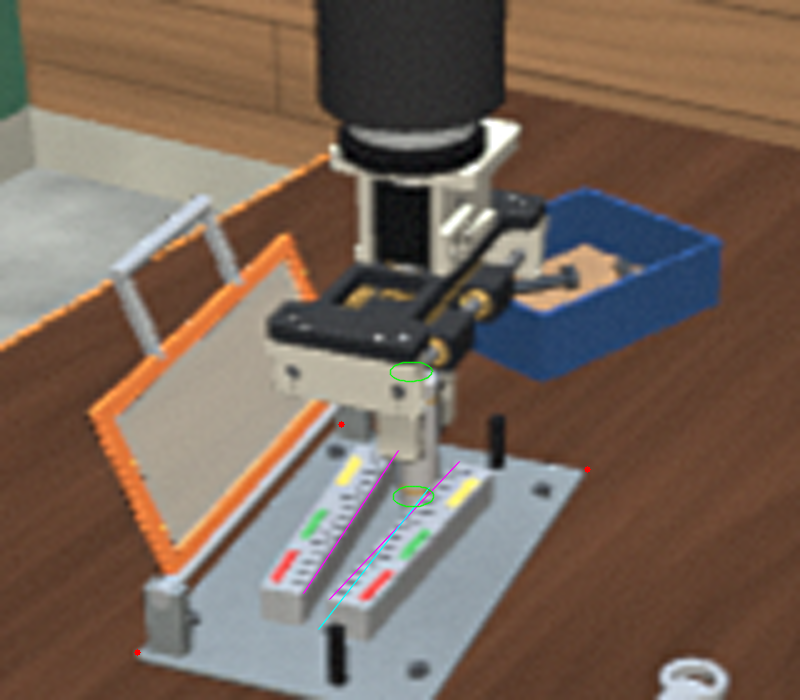

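Request:
play_rows(
  targets=[
    [0,0.002,0.007,0.0018,0.001,-0.002,0.1],
    [0,0,0,0,0,-0.002,0.1],
    [0,0,0,0,0,0,0.1],
  ],
)

```text
t: 13.75
eef_pos: [0.5954, -0.096, 0.0266]
ee_rot: [-3.141, 0.002, -2.961]
force: [0.3, 0.5, -0.1]
width: 0.0213
```

Request:
play_rows(
  targets=[
    [0,0,0,0,0,-0.0015,0.1],
    [0,0,0,0,0,0,0.1],
  ],
)

```text
t: 14.0
eef_pos: [0.5956, -0.0959, 0.0253]
ee_rot: [-3.141, 0.003, -2.961]
force: [-0.5, -0.1, -1.7]
width: 0.0213
```

Request:
play_rows(
  targets=[
    [0,0,0,0,0,-0.0015,0.1],
    [0,0,0,0,0,0,0.1],
  ],
)

```text
t: 14.25
eef_pos: [0.5957, -0.0959, 0.024]
ee_rot: [-3.141, 0.003, -2.961]
force: [-0.2, -0.1, -1.1]
width: 0.0212
```

Request:
play_rows(
  targets=[
    [0,0,0,0,0,-0.0015,0.1],
    [0,0,0,0,0,0,0.1],
  ],
)

```text
t: 14.5
eef_pos: [0.5962, -0.0959, 0.0242]
ee_rot: [-3.141, 0.004, -2.96]
force: [-0.0, 0.9, -1.7]
width: 0.0216
```

Request:
play_rows(
  targets=[
    [0,0,0,0,0,-0.0015,0.1],
    [0,0,0,0,0,0,0.1],
  ],
)

```text
t: 14.75
eef_pos: [0.5967, -0.0959, 0.024]
ee_rot: [-3.14, 0.005, -2.96]
force: [1.0, -0.1, -0.9]
width: 0.0214
```

Request:
play_rows(
  targets=[
    [0,0,0,-0.001,0,0,0.3],
    [0,0,0,0,0,0,0.3],
    [0,0,0,0,0,0,0.1],
    [0,0,0,0,0,0,0.1],
    [0,0,0,0,0,0,0.1],
  ],
)

```text
t: 15.38
eef_pos: [0.5956, -0.096, 0.0235]
ee_rot: [-3.14, 0.005, -2.96]
force: [-0.7, -0.2, 0.2]
width: 0.0213
```

```bash
python3 snap.py s12 side 240 90 400 230 5;python3 go.py .5824 -.0212 .024 -2.962; python3 ov.py s12 .5849 -.0437 .1793 .5944 -.0951 .006
```

```text
{'t': np.float64(15.425), 'eef_pos': array([ 0.5956, -0.0959,  0.0234]), 'ee_rot': array([-3.1402,  0.005 , -2.9599]), 'q': array([ 0.1647,  0.4168, -0.374 ,  0.0018, -0.775 , -1.5552]), 'force': array([-1.6245,  0.4653,  1.4664]), 'width': np.float64(0.0214)}
turn [ 0.     0.005 -0.002] shift [-0.0132  0.0747  0.0006] force [-1.62  0.47  1.47]
```

View pics/s12_ov.png

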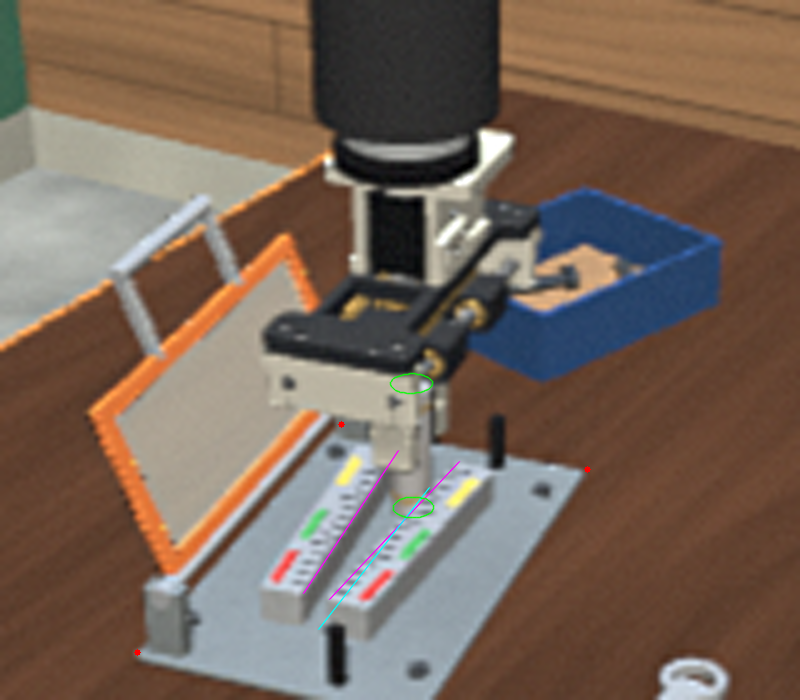

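Request:
play_rows(
  targets=[
    [0,0,0,-0.0024,0.0096,0.0004,0.1],
    [0,0,0,-0.002,0.0098,0,0.1],
    [0,0,0,-0.0018,0.0098,0,0.1],
    [0,0,0,-0.0018,0.0098,0,0.1],
    [0,0,0,-0.0014,0.008,0,0.1],
    [0,0,0,0,0,0,0.1],
  ],
)

```text
t: 16.18
eef_pos: [0.5858, -0.0448, 0.0237]
ee_rot: [-3.14, 0.006, -2.959]
force: [-0.5, -0.1, -1.3]
width: 0.0215
```

```bash
cat > gp.py <<'E'
from h import *
s=get_state();a=s["eef_pos"][:2]-[.5849,-.0437];y=.1793
print("g mm",round(1e3*(np.cos(y)*a[0]+np.sin(y)*a[1]),1),round(1e3*(-np.sin(y)*a[0]+np.cos(y)*a[1]),1),"z",s["eef_pos"][2].round(4),"F",s["force"].round(1),"rot",s["ee_rot"].round(3),"t",s["t"])
E
python3 gp.py
```

```text
g mm 0.7 -1.2 z 0.0237 F [-0.5 -0.1 -1.3] rot [-3.14   0.006 -2.959] t 16.175
```

Now to gauge y ≈ +14, then small pushes.

Request:
play_rows(
  targets=[
    [0,0,0,-0.0014,0.0058,0,0.1],
    [0,0,0,-0.001,0.0058,0,0.1],
    [0,0,0,-0.0006,0.0029,0,0.1],
    [0,0,0,0,0,0,0.1],
  ],
)

```text
t: 16.68
eef_pos: [0.584, -0.0294, 0.0242]
ee_rot: [-3.14, 0.008, -2.959]
force: [2.0, 0.4, -1.6]
width: 0.0217
```

Request:
play_rows(
  targets=[
    [0,0,0,-0.0005,0.003,0,0.1],
    [0,0,0,-0.0005,0.003,0,0.1],
  ],
)

```text
t: 16.92
eef_pos: [0.5833, -0.0237, 0.0243]
ee_rot: [-3.14, 0.008, -2.959]
force: [3.7, -6.9, -1.9]
width: 0.0212
```

```bash
python3 gp.py
```

```text
g mm 2.0 20.0 z 0.0243 F [ 3.7 -6.9 -1.9] rot [-3.14   0.008 -2.959] t 16.925
```

Request:
play_rows(
  targets=[
    [0,0,0,-0.001,0.003,0,0.1],
    [0,0,0,-0.001,0.004,0,0.1],
  ],
)

```text
t: 17.18
eef_pos: [0.5825, -0.0205, 0.0246]
ee_rot: [-3.134, 0.008, -2.958]
force: [9.0, -21.3, -4.9]
width: 0.0215
```

```bash
python3 gp.py
```

```text
g mm 1.7 23.2 z 0.0246 F [  9.  -21.3  -4.9] rot [-3.134  0.008 -2.958] t 17.175
```

Wedged at about 23 N. I'll open and check before withdrawing.

Request:
play_rows(
  targets=[
    [0,0,0,0,0,0,0.1],
    [0,0,0,0,0,0,0.55],
    [0,0,0,0,0,0,0.55],
    [0,0,0,0,0,0,0.55],
    [0,0,0,0,0,0,0.55],
  ],
)

```text
t: 17.8
eef_pos: [0.5806, -0.021, 0.024]
ee_rot: [-3.134, 0.005, -2.959]
force: [-0.3, -0.3, 0.2]
width: 0.0473
```

```bash
python3 gp.py; python3 snap.py s13 side 240 90 400 230 5; python3 ov.py s13 .5849 -.0437 .1793 .5813 -.024 .006
```

```text
g mm -0.2 23.1 z 0.024 F [-0.3 -0.3  0.2] rot [-3.134  0.005 -2.959] t 17.8
{'t': np.float64(17.85), 'eef_pos': array([ 0.5806, -0.021 ,  0.024 ]), 'ee_rot': array([-3.1341,  0.0049, -2.9588]), 'q': array([ 0.3061,  0.3857, -0.43  ,  0.0118, -0.7511, -1.7027]), 'force': array([-0.0351, -0.6606,  0.4254]), 'width': np.float64(0.0479)}
```

View pics/s13_ov.png

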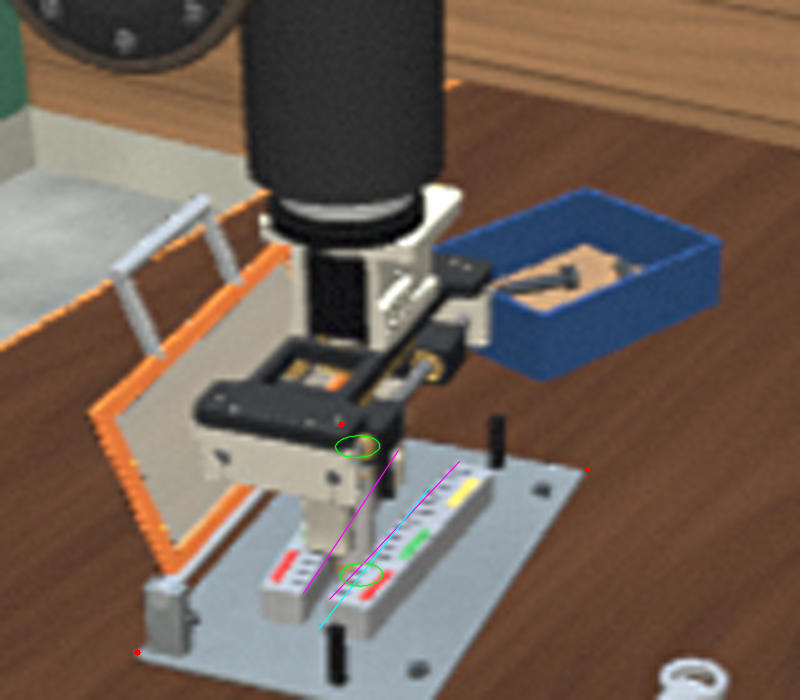

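Request:
play_rows(
  targets=[
    [0,0,0,0,0,0.015,0.55],
    [0,0,0,0,0,0.03,0.55],
    [0,0,0,0,0,0.04,0.55],
    [0,0,0,0,0,0.05,0.55],
    [0,0,0,0,0,0.04,0.55],
    [0,0,0,-0.03,0,0.02,0.55],
    [0,0,0,-0.04,0,0.01,0.55],
    [0,0,0,-0.02,0,0,0.55],
    [0,0,0,0,0,0,0.55],
  ],
)

```text
t: 18.98
eef_pos: [0.4874, -0.0217, 0.2453]
ee_rot: [-3.134, 0.013, -2.958]
force: [0.8, -0.1, 0.1]
width: 0.0484
```

```bash
python3 gp.py; python3 snap.py s14 side 240 90 400 230 5; python3 ov.py s14 .5849 -.0437 .1793 .5813 -.024 .006; cp pics/s14_full.png pics/s14f.png
```

```text
g mm -92.0 39.0 z 0.2453 F [ 0.8 -0.1  0.1] rot [-3.134  0.013 -2.958] t 18.975
{'t': np.float64(19.025), 'eef_pos': array([ 0.4883, -0.0217,  0.2453]), 'ee_rot': array([-3.1339,  0.0132, -2.958 ]), 'q': array([ 0.3677,  0.0129, -0.3414,  0.0107, -1.2049, -1.7587]), 'force': array([-0.1782, -0.3178,  0.366 ]), 'width': np.float64(0.048)}
```

View pics/s14_ov.png

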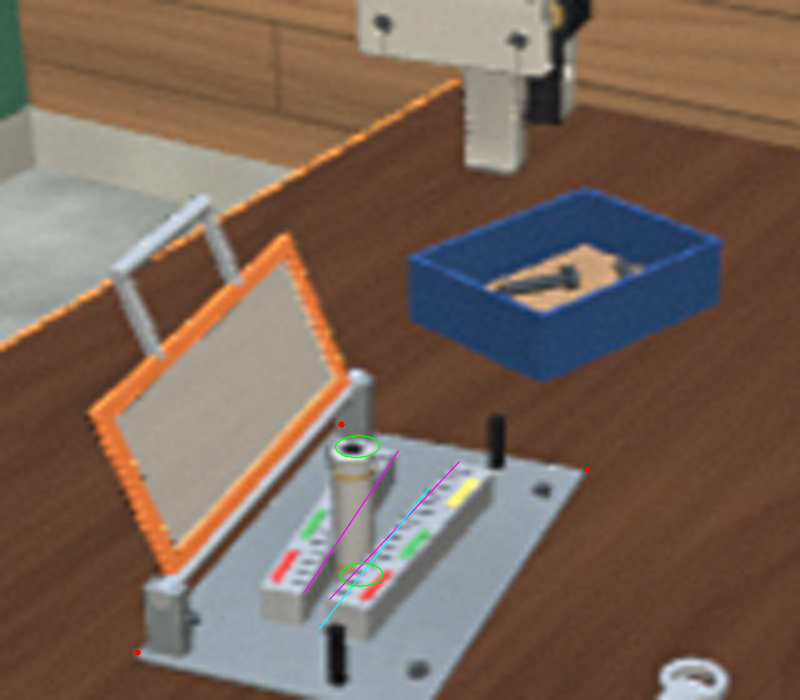

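View pics/s14f.png

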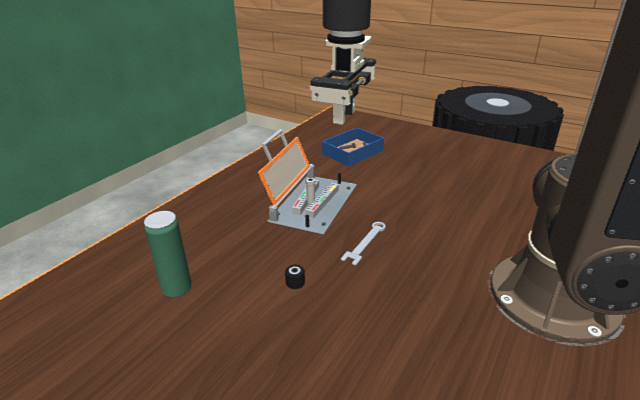

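```bash
python3 - <<'E'
from h import *
c=lambda x,y:(240+x/5-.4,90+y/5-.4)
y=.1793
for P in [(352,451),(353,452)]:
    w=world("side",*c(*P),z=.082);a=w[:2]-[.5849,-.0437];print(w.round(4),(np.cos(y)*a[0]+np.sin(y)*a[1]).round(4),(-np.sin(y)*a[0]+np.cos(y)*a[1]).round(4))
d=np.load("pics/s14.npy")
im=cv2.imread("pics/s14_full.png")
pts=[world("side",u,v,d[v,u]) for v in range(176,187) for u in range(304,318)]
for v in range(177,186):print(v,[round(float(world("side",u,v,d[v,u])[2]),3) for u in range(305,317)])
for v in range(186,202,3):print(v,[world("side",u,v,d[v,u]).round(3).tolist() for u in (308,310,312)])
E
python3 snap.py t14 top 240 120 440 240 4
```

```text
[ 0.5807 -0.0185  0.082 ] 0.0004 0.0256
[ 0.5797 -0.0179  0.082 ] -0.0005 0.0263
177 [0.006, 0.006, 0.006, 0.007, 0.008, 0.007, 0.01, 0.008, 0.009, 0.005, 0.005, 0.004]
178 [0.005, 0.006, 0.081, 0.084, 0.082, 0.084, 0.084, 0.083, 0.004, 0.007, 0.006, 0.003]
179 [0.009, 0.083, 0.081, 0.081, 0.083, 0.084, 0.081, 0.083, 0.082, 0.005, 0.004, 0.007]
180 [0.01, 0.082, 0.082, 0.083, 0.084, 0.083, 0.083, 0.082, 0.084, 0.08, 0.022, 0.027]
181 [0.004, 0.08, 0.084, 0.081, 0.083, 0.081, 0.082, 0.082, 0.079, 0.078, 0.025, 0.025]
182 [0.006, 0.078, 0.079, 0.081, 0.08, 0.08, 0.081, 0.078, 0.078, 0.076, 0.027, 0.025]
183 [0.005, 0.076, 0.078, 0.076, 0.078, 0.078, 0.078, 0.075, 0.075, 0.072, 0.028, 0.025]
184 [0.005, 0.074, 0.073, 0.074, 0.075, 0.074, 0.074, 0.075, 0.073, 0.07, 0.024, 0.022]
185 [0.004, 0.069, 0.071, 0.072, 0.073, 0.072, 0.074, 0.071, 0.069, 0.067, 0.025, 0.018]
186 [[0.581, -0.01, 0.068], [0.577, -0.013, 0.068], [0.572, -0.014, 0.069]]
189 [[0.581, -0.009, 0.06], [0.577, -0.011, 0.06], [0.573, -0.016, 0.059]]
192 [[0.583, -0.01, 0.05], [0.576, -0.01, 0.053], [0.573, -0.014, 0.051]]
195 [[0.583, -0.01, 0.041], [0.574, -0.006, 0.046], [0.572, -0.013, 0.043]]
198 [[0.583, -0.01, 0.033], [0.578, -0.012, 0.033], [0.573, -0.014, 0.033]]
201 [[0.583, -0.009, 0.024], [0.577, -0.009, 0.026], [0.574, -0.015, 0.023]]
{'t': np.float64(19.075), 'eef_pos': array([ 0.4887, -0.0216,  0.2447]), 'ee_rot': array([-3.1338,  0.0122, -2.9582]), 'q': array([ 0.3675,  0.0147, -0.341 ,  0.0107, -1.2045, -1.7586]), 'force': array([-0.2427,  1.0303,  0.7565]), 'width': np.float64(0.0483)}
```

View pics/t14.png

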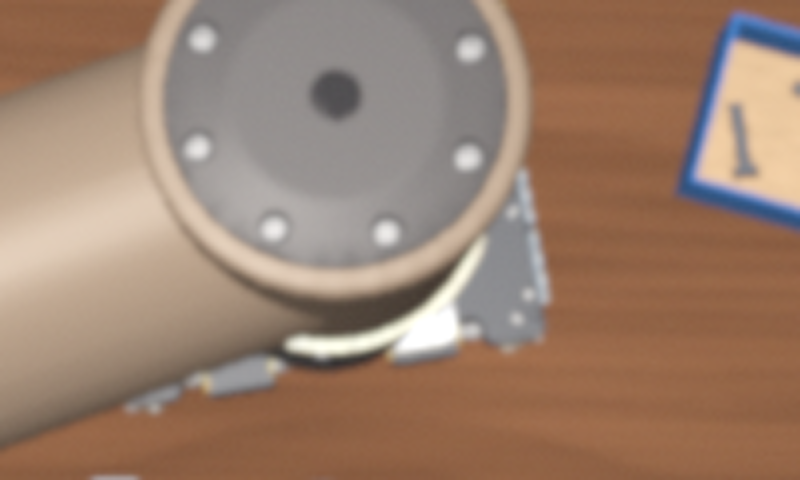

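The spacer's top is at z ≈ 0.082, so it is on the floor. It sits at gauge (0, +25) mm, vertical, with the cover open and the bystanders unmoved in the picture. Handing in.

```bash
python3 -c "
from station import *
print(job_done())"
```

```text
the job is handed in; nothing more can be done
None
```

The job is handed in: the cover stands open on its own, and the spacer is upright and wedged in the tapered slot. The hand-in gave no verdict.

**What I did:**
- I pinched the cover's bar, swung it through an arc to about 1.9 rad and let go; it stayed open.
- I gripped the spacer, stood it on the slot floor at about gauge y = -53 mm, and slid it towards the narrow end.
- It got tight at about +20 mm. I pushed it on with about 23 N, then opened the gripper and withdrew.

**Last checks, from the side camera and its depth:**
- **Spacer:** its axis is at about gauge x = 0, y = +25 mm, inside the allowed 14 to 45 mm. Its top is at z = 82 mm, so it is on the floor, and it looks vertical.
- **Cover:** still open.
- **Robot:** the gripper is well clear and touches nothing.
- **Bystanders:** they look unmoved in the side view; I didn't measure their positions. The arm blocked the top camera's view of the slot, so that camera couldn't confirm the spacer.

**What went wrong or disagreed:**
- **Fingertip height:** the fingertips sat about 30 mm higher than the reported tool position implied. The first pinch closed above the bar without touching it. I then used heights measured by the camera.
- **Wedging push:** the 23 N was above the suggested 5 to 10 N but well below the 40 N and 120 N limits.

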